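# Park the rolling pin in the pastry board's groove and lock it

## Task

The pastry board is about to be carried away, so park its rolling pin: with your fingertips on the upper half of the barrel, roll the pin across the board, away from you, until it drops into the groove and lies still there all along its length, without letting it run on over the groove. Then push the wooden turn-button round with a fingertip so that it lies squarely across the pin's handle. Roll and push only: never pick the pin up, and leave the things standing round the board where they are.

Things in the scene. Friction and masses are not known exactly. Their poses are not given: they have to be found in the camera images.
- rolling_pin: Light wooden one-piece rolling pin, 310 mm long, about 0.4 kg. Origin on its axis at mid-length; y is its long axis, x and z turn as it rolls. Barrel 180 mm long, diameter 48 mm; at each end a turned handle 65 mm long, at most 26 mm thick. Starts on the board 80 to 155 mm short of the groove, within 3 degrees of parallel. Let go under 0.1 m/s it rolls on less than 15 mm.
- pastry_board: Brown wooden pastry board, 280 mm (x) by 390 mm (y), 19 mm thick, does not shift. Origin at the middle of its underside; x points across it away from the robot, y left, z up. A groove 36 mm wide, 5 mm deep runs along y at x = +80 mm. The pin's axis is 43 mm above the worktop on the flat of the board and 38 mm when parked on the groove's floor, with about 3 mm of play fore and aft.
- groove (a point): Middle of the groove's floor: board x = 80 mm, y = 0, 14 mm above the worktop. A fingertip pressed lightly on the very top of the pin and moved forward without slipping goes twice as far as the pin.
- turn_button (a joint): Wooden turn-button: a level bar, 15 mm wide, reaching 49.5 mm from its pivot on a 17 mm thick post at the groove's left end. Radians: 0 = points away from the robot (board +x); grows clockwise from above; pi/2 = points right along the groove (board -y), square across the pin's left handle. Range -0.35 to 2.2, starts at -0.2 to 0.7. Takes 0.03 N m (1 N at the tip), stays where left.
- button_pivot (a point): On the turn-button's pivot axis (brass screw), mid-thickness of the bar: board x = 80 mm, y = 180 mm, 58 mm above the worktop. The bar spans 53 to 63 mm height; the parked handle's top is at 51 mm.
- button_tip (a point): In the turn-button's bar, 45 mm from the pivot, mid-thickness.
- sugar_shaker: Glass shaker with a pale cap, 44 mm across, 90 mm tall, standing to the right of the board. Origin under its middle. Leave it alone.
- sugar_jar: Glass jar with a yellow lid, 65 mm across, 95 mm tall, standing behind the board. Origin under its middle. Leave it alone.
- small_dish: Small white footed dish, 88 mm across, 34 mm tall, to the left of the board. Origin under its middle. Leave it alone.
- cutter_glass: Small clear glass, 46 mm across, 57 mm tall, to the left of the board near the turn-button. Origin under its middle. Leave it alone.

How it is judged (in metres and radians):
On the way, in this order (a step that is already met when the one before it is completed fails the run):
1. the pin has rolled through half a turn on the board (turned over, not slid along) (angle between rolling_pin's own z axis and vertical above 2.3 rad and z of rolling_pin in the frame of pastry_board below 0.05 m), for 0.02 s.
2. the pin lies in the groove along its whole length (x of rolling_pin in the frame of pastry_board between 0.071 and 0.089 m and y of rolling_pin in the frame of pastry_board between -0.022 and 0.022 m and z of rolling_pin in the frame of pastry_board below 0.0395 m and angle between the y axis of rolling_pin and the y axis of pastry_board, either way round below 0.045 rad and linear speed of rolling_pin below 0.02 m/s), for 0.3 s.
3. the turn-button lies across the pin's handle (value of joint turn_button between 1.31 and 1.83 rad and x of rolling_pin in the frame of pastry_board between 0.071 and 0.089 m and y of rolling_pin in the frame of pastry_board between -0.022 and 0.022 m and z of rolling_pin in the frame of pastry_board below 0.0395 m and angle between the y axis of rolling_pin and the y axis of pastry_board, either way round below 0.045 rad), for 0.2 s.
At the end, for the whole second after the job is handed in: The pin rests down in the groove along its whole length (axis within 9 mm of the middle line, at most 1.5 mm above parked height, parallel within 2.5 degrees, centred within 22 mm), and the turn-button lies across its left handle within 15 degrees of square (all of step 3 and linear speed of rolling_pin below 0.01 m/s); the robot touches nothing.
It fails at once if the pin is lifted off the board (its axis more than 12 mm above rolling height) (z of rolling_pin in the frame of pastry_board above 0.055 m).
It fails at once if the pin is pushed or straddled low down while it is on the flat of the board: the fingers touch it with their tips below its middle (TCP lower than 60 mm above the worktop) (contact force between the fingers and rolling_pin above 0.5 N and height (world z) of the grasp point below 0.06 m and z of rolling_pin in the frame of pastry_board above 0.0405 m).
It fails at once if the pin runs on over the groove, or off the board (x of rolling_pin in the frame of pastry_board above 0.102 m or z of rolling_pin in the frame of pastry_board below 0.032 m).
It fails at once if a bystander (shaker, jar, dish or glass) is moved by more than 25 mm (distance of any of sugar_shaker, sugar_jar, small_dish, cutter_glass from where it was at the start of the episode above 0.025 m).
It also fails if it takes over 51 s, if anything falls off the work surface, if the arm or the gripper's body presses on something with over 40 N, if the wrist force passes 120 N, or if a joint passes its speed limit or range.

## Robot

A 7-joint arm with a two-finger parallel gripper is mounted at the origin on a cart in front of the work surface, level with it; the furniture and walls round the work are solid. World frame = base frame: x ahead of the robot, y to its left, z up, the work surface at z = 0. Lengths are in mm, angles in rad, forces in N, time in s.
With the tool pointing down it reaches from about 425 to 925 mm from the base axis. Payload 6.8 kg.
Tool frame: the origin (TCP) lies between the finger pads, 19 mm behind the fingertips; this is the grasp point; z points along the fingers, y is the line along which they close (so a half turn about z gives the same grasp; the last joint's range is limited). The gripper opens to 85 mm and grips with 20 to 120 N. Pads are 22 mm wide; open, the fingers measure 114 mm over their backs; the gripper's body (76 mm by 85 mm) begins 54 mm behind the grasp point. The pads swing forward as they close: fully open they stand 13 mm farther back than shut.
Start: joints at [1.027, 0.477, 0.022, 1.555, -0.011, 1.109, -0.083], TCP at [284.952, -611.922, 250.008] pointing down, gripper open.
Joint ranges: [-2.96, 2.96], [-0.34, 2.1], [-1.41, 1.46], [0.24, 2.44], [-1.37, 4.51], [0.17, 1.92], [-2.96, 2.96]. Speed limits (rad/s): [2.39, 2.39, 3.14, 3.14, 3.14, 3.14, 3.14].

## Interface

Orientations are given as a unit quaternion [w, x, y, z].
In Python, from station import manip gives the robot as it stands.
- The arm moves only by the shell command python3 -m crank 'ROWS' [FORCE]. ROWS is JSON, a list of rows, each a list of 7 numbers: the turn, a rotation vector about the tool's x, y, z in rad, then the shift along the tool's x, y, z in m, then the finger opening in m, from 0 to 0.0854. In form: [[ax, ay, az, dx, dy, dz, gripper], ...]. A call has 1 to 5 rows; each row is the pose to reach, as a shift and turn from the pose commanded when the call began, along the tool's axes at that moment; what a row does not reach only later rows make up. A row lasts 1/12 s, in which the tool goes at most 41.7 mm and 7.16 degrees, less where a joint would pass 70% of its speed; a pose out of reach is approached as far as the arm can. A call with a gripper value outside its range is refused whole. The fingers move at their own pace and stop on an object; FORCE is the grip in N (left out, the last holds). Time passes only in rows, so rows that repeat a pose let the fingers close. It gives the time, the measured TCP pose, the force, the opening and the grip force at its end, in the units of the state.
- manip.read_state(): the state, without advancing time (a new reading comes with each control period).
- manip.snapshot(name): name is "scene" or "top" or "wrist"; returns (picture, depth): 400x640x3 uint8, red, green, blue; 400x640 float32, mm along the optical axis (not along the pixel's ray), 0 where there is no reading.
- manip.get_calibration(name): a dict with "fx", "fy", "cx", "cy" (pixels), "cam_to_world" (4x4, takes a point from camera to world coordinates). Camera axes: x right, y down, z forward; pixel columns grow to the right and rows downward; lengths in mm; the calibration is good to about 2 mm. A picture is of the moment at which its call begins: read the wrist's pose just before it. get_calibration takes no time and is no camera call; for the wrist camera it gives the pose at the moment of the call.
- manip.hand_in(): hands the job in; it is judged then, once.
The state is a dict: "time_s": time; "joints": joint angles; "joint_vel": joint speeds; "tau": joint torques, N m; "ee_pos": TCP position; "tcp_rot": TCP orientation; "ft_force": force on the tool from outside, world axes, zero at the start; "torque": the same for the moment, N m; "opening": finger opening in mm; "finger_force": force on a finger pad.
Only numpy, scipy, OpenCV 4.12 (cv2) and the standard library are available. Lean on these libraries where they do the work, as an engineer would, in place of code of your own. Each camera call takes 0.05 s, during which the arm holds its last target. There are 200 camera calls.

## Working session

There is one attempt and no reset: what is moved stays moved. The work goes in short steps, Python scripts to look and compute and a shell command to move; the robot and the scene stay as the last step left them, time stands still between calls to the robot, and variables do not carry over. Pictures are saved under pics/ and viewed, at most 10 in all, crops included, and the job is handed in when it is done.

```bash
ls; mkdir -p pics; python3 - <<'E'
from station import manip
import cv2,numpy as np
print(manip.read_state())
for n in ("scene","top"):
    p,d=manip.snapshot(n); np.savez(''+n+'0.npz',p=p,d=d); cv2.imwrite(f'pics/{n}0.png',p[...,::-1])
    c=manip.get_calibration(n); print(n,c)
E
```

```text
pics
{'time_s': 0.0, 'joints': array([ 1.0268936 ,  0.47777454,  0.02234609,  1.55642521, -0.01149952,
        1.10929049, -0.08310216]), 'joint_vel': array([-0.00158291, -0.0004064 ,  0.00081529,  0.00111379,  0.00031043,
       -0.00107231,  0.00060157]), 'tau': array([-6.62980165e-04, -5.96442819e+01,  1.60747491e+00, -2.81198323e+01,
        1.24023895e-02,  9.42570943e-03, -8.78473060e-06]), 'ee_pos': array([ 284.70141795, -611.42443467,  249.05402045]), 'tcp_rot': array([-8.46819948e-04,  9.76351359e-01,  2.16187978e-01, -2.55979211e-04]), 'ft_force': array([-0.65590261, -0.59045163, -0.7208954 ]), 'torque': array([-0.02187524,  0.01115795, -0.01558448]), 'finger_force': 0.0, 'opening': 85.13179713518349}
scene {'fx': 416.49944522636923, 'fy': 416.49944522636923, 'cx': 318.1301607437295, 'cy': 205.55685844194122, 'cam_to_world': array([[-9.17498761e-01, -2.12843227e-01,  3.35996704e-01,
         2.17809014e+02],
       [-3.97458998e-01,  5.22311099e-01, -7.54465016e-01,
         5.59604031e+02],
       [-1.49120396e-02, -8.25765631e-01, -5.63816242e-01,
         6.95394825e+02],
       [ 0.00000000e+00,  0.00000000e+00,  0.00000000e+00,
         1.00000000e+00]])}
top {'fx': 464.6772981276545, 'fy': 464.6772981276545, 'cx': 318.899414794232, 'cy': 196.08427978200797, 'cam_to_world': array([[-3.40088287e-03, -9.90926319e-01,  1.34363184e-01,
         4.04262314e+02],
       [-9.99920274e-01,  1.73583909e-03, -1.25073182e-02,
        -2.49501138e+02],
       [ 1.21605979e-02, -1.34395007e-01, -9.90853219e-01,
         1.37966130e+03],
       [ 0.00000000e+00,  0.00000000e+00,  0.00000000e+00,
         1.00000000e+00]])}
```

View pics/top0.png

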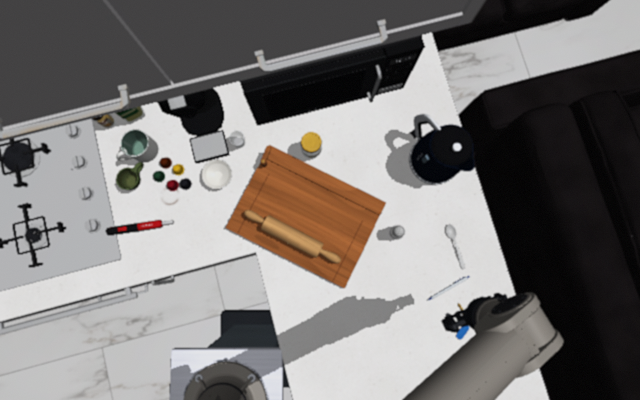

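View pics/scene0.png

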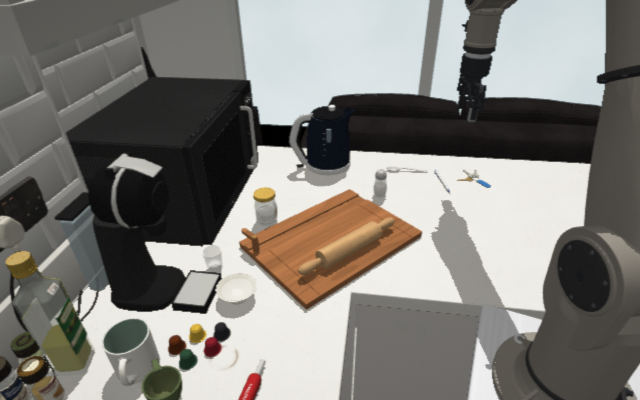

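The top view shows the board with corners near (268,147), (385,205), (345,287) and (226,228). The pin runs from (245,214) to (340,262), and the button post is at (263,158). The jar is at (311,145), the shaker at (397,232), the dish at (216,175) and the glass at (236,139). Next I'll measure the board, the pin and the button.

```bash
cat > h.py <<'E'
import numpy as np,cv2
def ray(c,uv,z):
    uv=np.atleast_2d(np.asarray(uv,float)); T=c['cam_to_world']
    d=np.c_[(uv[:,0]-c['cx'])/c['fx'],(uv[:,1]-c['cy'])/c['fy'],np.ones(len(uv))]@T[:3,:3].T
    o=T[:3,3]; return o+d*((z-o[2])/d[:,2])[:,None]
def cloud(c,d):
    v,u=np.mgrid[:d.shape[0],:d.shape[1]]
    P=np.stack([(u-c['cx'])/c['fx']*d,(v-c['cy'])/c['fy']*d,d],-1)
    return P@c['cam_to_world'][:3,:3].T+c['cam_to_world'][:3,3]
def biggest(m):
    n,l,s,_=cv2.connectedComponentsWithStats(m.astype(np.uint8)); return l==1+np.argmax(s[1:,4])
E
python3 - <<'E'
from h import *; from station import manip
for n in ("top","scene"):
    f=np.load(n+'0.npz'); p,d=f['p'],f['d']; c=manip.get_calibration(n); P=cloud(c,d)
    hsv=cv2.cvtColor(p,cv2.COLOR_RGB2HSV)
    W=P[...,:2]; reg=(abs(P[...,0]-620)<330)&(abs(P[...,1]+180)<330)&(d>0)&(P[...,2]<110)&(P[...,2]>-15)
    m=biggest(reg&(hsv[...,1]>85)&(hsv[...,0]<22))
    v,u=np.nonzero(m); Q=ray(c,np.c_[u,v],19)[:,:2].astype(np.float32)
    (ct,sz,ang)=cv2.minAreaRect(Q); print(n,'board',ct,sz,ang,'h',np.median(P[m][:,2]),cv2.boxPoints((ct,sz,ang)).round().tolist())
    pin=biggest(m&(P[...,2]>30)); 
    pp=P[pin]; print('pin n',len(pp),'maxz',np.percentile(pp[:,2],98),cv2.minAreaRect(pp[:,:2].astype(np.float32)))
    v,u=np.nonzero(pin); Q=ray(c,np.c_[u,v],43)[:,:2].astype(np.float32); print('pin ray',cv2.minAreaRect(Q))
    q=cv2.resize(p[120:300,200:420],None,fx=3.6,fy=3.3,interpolation=cv2.INTER_CUBIC) if n=='top' else cv2.resize(p[180:310,190:430],None,fx=3.3,fy=3.3,interpolation=cv2.INTER_CUBIC)
    cv2.imwrite(f'pics/crop_{n}0.png',q[...,::-1])
    if n=='top':
        a=np.deg2rad(-26)
E
```

```text
top board (533.9632568359375, -225.96585083007812) (390.29388427734375, 278.36236572265625) 63.151588439941406 h 18.836473751656058 [[322.0, -337.0], [570.0, -463.0], [746.0, -115.0], [498.0, 11.0]]
pin n 1369 maxz 69.84353682282115 ((468.87213134765625, -187.87586975097656), (306.7034606933594, 47.631919860839844), 62.77906799316406)
pin ray ((469.1262512207031, -187.33258056640625), (308.3556213378906, 47.55272674560547), 62.664581298828125)
scene board (547.1555786132812, -231.37371826171875) (396.6832580566406, 329.6817932128906) 62.83934020996094 h 19.72222332222566 [[310.0, -333.0], [603.0, -483.0], [784.0, -130.0], [491.0, 20.0]]
pin n 1689 maxz 68.3537579495624 ((468.2751159667969, -187.77772521972656), (307.08172607421875, 47.566463470458984), 62.734893798828125)
pin ray ((469.84552001953125, -192.55796813964844), (316.9554443359375, 63.37546920776367), 62.7606201171875)
```

View pics/crop_top0.png

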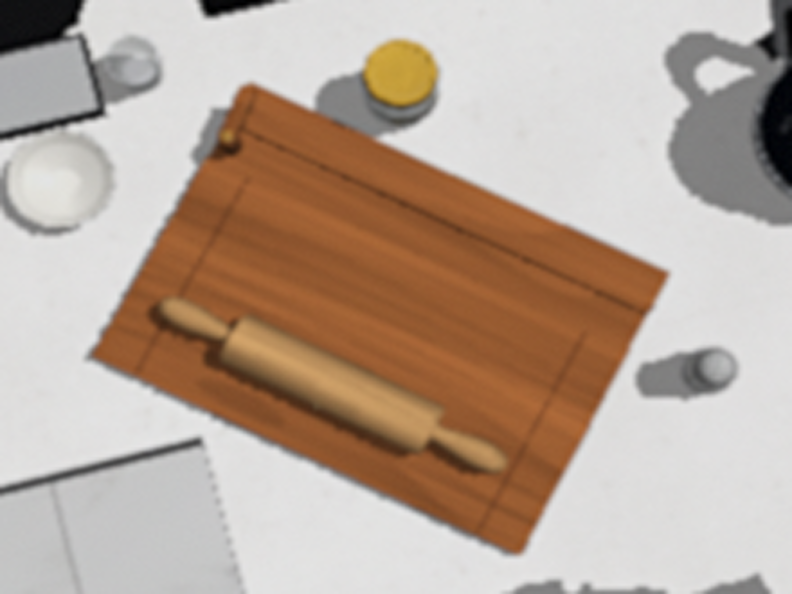

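View pics/crop_scene0.png

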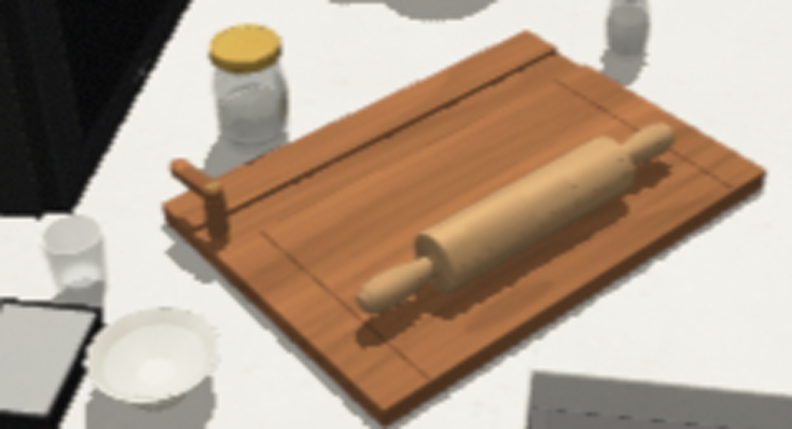

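```bash
cat >> h.py <<'E'
A=np.deg2rad(-26.85); BX=np.array([np.cos(A),np.sin(A)]); BY=np.array([-np.sin(A),np.cos(A)]); C0=np.array([534.0,-226.0])
def tob(P): return np.stack([(P[...,:2]-C0)@BX,(P[...,:2]-C0)@BY,P[...,2]],-1)
def fromb(x,y): return C0+x*BX+y*BY
from scipy.spatial.transform import Rotation as R
def go(st,xy,z,yaw=A):
    "shift in tool axes (m) and z turn to reach world xy,z with tool x at yaw"
    w,x,y,zz=st['tcp_rot']; r=R.from_quat([x,y,zz,w])
    t=R.from_matrix(np.array([[np.cos(yaw),np.sin(yaw),0],[np.sin(yaw),-np.cos(yaw),0],[0,0,-1]]))
    s=r.inv().apply(np.r_[xy,z]-st['ee_pos'])/1e3
    return (r.inv()*t).as_rotvec().round(3),s.round(4)
E
python3 - <<'E'
from h import *; from station import manip
for n in ("top","scene"):
    f=np.load(n+'0.npz'); p,d=f['p'],f['d']; c=manip.get_calibration(n); B=tob(cloud(c,d)); B[d==0]=9999
    x,y,z=np.moveaxis(B,-1,0)
    m=(abs(x-80)<62)&(abs(y-180)<62)&(z>40)&(z<80)&((x-80)**2+(y-180)**2<58**2)
    q=B[m]; print(n,'button',len(q)); 
    if n=='scene': print(cv2.minAreaRect(q[q[:,2]>50][:,:2].astype(np.float32)), q[q[:,2]>52].mean(0), q[:,2].max())
    print(q[q[:,2]>50][::6].round().tolist()[:20])
    big=((abs(x)>142)|(abs(y)>197))&(z>15)&(z<115)&(abs(x)<260)&(abs(y)<330)
    nn,l,s,_=cv2.connectedComponentsWithStats(big.astype(np.uint8))
    for i in range(1,nn):
        if s[i,4]>40: k=B[l==i]; print(s[i,4],np.percentile(k,[3,50,97],axis=0).round().tolist())
st=manip.read_state(); print(go(st,fromb(-75.7-50,4),250))
E
```

```text
top button 111
[[124.0, 190.0, 59.0], [124.0, 183.0, 61.0], [122.0, 179.0, 62.0], [120.0, 177.0, 62.0], [116.0, 178.0, 62.0], [113.0, 177.0, 61.0], [110.0, 175.0, 64.0], [106.0, 177.0, 63.0], [103.0, 175.0, 66.0], [100.0, 176.0, 64.0], [98.0, 177.0, 56.0], [95.0, 174.0, 63.0], [92.0, 172.0, 66.0], [90.0, 172.0, 57.0], [86.0, 172.0, 63.0], [83.0, 172.0, 60.0], [82.0, 171.0, 53.0], [79.0, 170.0, 55.0]]
475 [[176.0, 160.0, 19.0], [215.0, 206.0, 70.0], [257.0, 251.0, 114.0]]
185 [[87.0, 259.0, 16.0], [110.0, 286.0, 38.0], [127.0, 301.0, 61.0]]
468 [[156.0, 46.0, 27.0], [179.0, 73.0, 93.0], [209.0, 101.0, 99.0]]
220 [[29.0, 293.0, 16.0], [61.0, 317.0, 21.0], [96.0, 329.0, 28.0]]
650 [[-50.0, 249.0, 16.0], [-11.0, 290.0, 25.0], [26.0, 325.0, 35.0]]
277 [[249.0, -304.0, 17.0], [254.0, -268.0, 64.0], [259.0, -236.0, 112.0]]
185 [[52.0, -272.0, 32.0], [66.0, -254.0, 81.0], [84.0, -240.0, 91.0]]
scene button 152
((100.2351303100586, 178.5564422607422), (59.325416564941406, 16.7657413482666), 4.901946067810059) [ 95.11257398 179.69299945  61.58313764] 67.33331057385442
[[130.0, 179.0, 62.0], [121.0, 181.0, 65.0], [116.0, 183.0, 66.0], [122.0, 187.0, 61.0], [109.0, 176.0, 63.0], [109.0, 185.0, 65.0], [101.0, 173.0, 63.0], [104.0, 183.0, 63.0], [96.0, 170.0, 62.0], [98.0, 181.0, 63.0], [88.0, 170.0, 63.0], [92.0, 181.0, 63.0], [82.0, 170.0, 63.0], [85.0, 180.0, 64.0], [98.0, 184.0, 55.0], [80.0, 178.0, 62.0], [80.0, 183.0, 62.0], [84.0, 184.0, 57.0], [73.0, 174.0, 59.0], [76.0, 176.0, 55.0]]
417 [[248.0, -302.0, 18.0], [255.0, -266.0, 61.0], [259.0, -237.0, 111.0]]
305 [[52.0, -269.0, 17.0], [62.0, -250.0, 53.0], [82.0, -241.0, 90.0]]
755 [[156.0, 51.0, 18.0], [168.0, 84.0, 68.0], [206.0, 104.0, 97.0]]
2393 [[89.0, 167.0, 19.0], [206.0, 273.0, 58.0], [255.0, 321.0, 111.0]]
1238 [[-44.0, 247.0, 16.0], [9.0, 292.0, 24.0], [89.0, 327.0, 34.0]]
(array([-0.001,  0.001,  0.904]), array([ 3.141e-01, -3.455e-01, -3.000e-04]))
```

Board yaw is −26.85° and its centre is at (534,−226). The pin sits at board (−76, 5), and the button is at about −0.1 rad. I'll move the hand to just behind the pin.

```bash
python3 -m crank '[[0,0,0.12,0.025,-0.028,0,0.06],[0,0,0.24,0.05,-0.056,0,0.06],[0,0,0.36,0.076,-0.084,0,0.06],[0,0,0.48,0.101,-0.112,0,0.06],[0,0,0.6,0.126,-0.138,0,0.06]]'; python3 - <<'E'
from h import *; from station import manip
st=manip.read_state(); print(go(st,fromb(-75.7-50,4),250))
E
```

```text
time_s: 0.52
ee_pos: [340.9, -431.4, 249.5]
tcp_rot: [-0.0, 0.996, -0.085, -0.0]
ft_force: [1.0, -0.4, 0.2]
opening: 60.4
finger_force: 0.0
(array([-0.001,  0.001,  0.298]), array([ 0.0366, -0.276 , -0.0003]))
```

```bash
python3 -m crank '[[0,0,0.1,0.005,-0.038,0,0.06],[0,0,0.2,0.01,-0.076,0,0.06],[0,0,0.298,0.015,-0.114,0,0.06],[0,0,0.298,0.02,-0.152,0,0.06],[0,0,0.298,0.025,-0.19,0,0.06]]';  python3 -m crank '[[0,0,0,0,-0.03,0.02,0.06],[0,0,0,0,-0.06,0.04,0.06],[0,0,0,0,-0.06,0.04,0.06]]'; python3 - <<'E'
from h import *; from station import manip
st=manip.read_state(); print(st['ee_pos'],go(st,fromb(-75.7-50,4),68),tob(st['ee_pos']),st['joints'])
E
```

```text
time_s: 0.93
ee_pos: [396.6, -248.3, 249.9]
tcp_rot: [0.0, 0.973, -0.229, -0.0]
ft_force: [0.5, -0.0, -0.1]
opening: 60.0
finger_force: 0.0
time_s: 1.18
ee_pos: [424.0, -190.0, 207.1]
tcp_rot: [-0.001, 0.974, -0.225, -0.002]
ft_force: [-0.4, 0.4, -0.6]
opening: 60.3
finger_force: 0.0
[ 423.95043764 -190.03158559  207.05328882] (array([-0.002,  0.005,  0.015]), array([-0.0103, -0.0215,  0.1391])) [-114.43070152  -17.61384573  207.05328882] [ 0.34253892  0.18838824 -0.06036632  2.08046783  0.01132536  0.87769678
 -1.74843668]
```

```bash
python3 -m crank '[[0,0,0.015,-0.012,-0.02,0.03,0.06],[0,0,0.015,-0.012,-0.02,0.06,0.06],[0,0,0.015,-0.012,-0.02,0.1,0.06],[0,0,0.015,-0.012,-0.02,0.135,0.06],[0,0,0.015,-0.012,-0.02,0.135,0.06]]';  python3 - <<'E'
from h import *; from station import manip
st=manip.read_state(); print(st['ee_pos'],go(st,fromb(-75.7-50,4),68),tob(st['ee_pos']))
p,d=manip.snapshot('scene'); cv2.imwrite('pics/s1.png',cv2.resize(p[150:330,190:460],None,fx=2.9,fy=2.9)[...,::-1])
E
```

```text
time_s: 1.6
ee_pos: [417.2, -172.2, 69.8]
tcp_rot: [-0.0, 0.972, -0.236, -0.006]
ft_force: [-0.6, -0.1, 0.3]
opening: 60.2
finger_force: 0.0
[ 417.18426032 -172.16711441   69.76061836] (array([ 0.002,  0.011, -0.008]), array([ 0.0028, -0.0088,  0.0017])) [-128.53603178   -4.73129381   69.76061836]
```

View pics/s1.png

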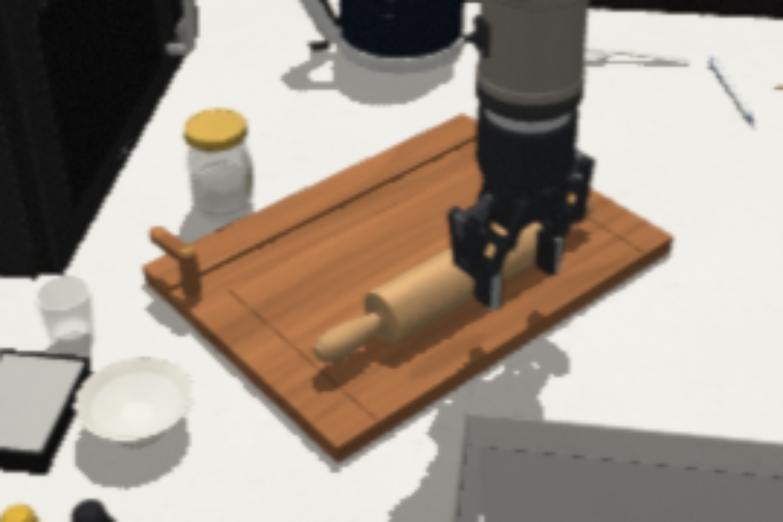

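The fingertips stand behind the barrel, with tips near (490,300) and (550,270), and the pin is untouched. I'll start rolling slowly.

```bash
python3 -m crank '[[0,0.01,-0.005,0.004,-0.004,0.001,0.06],[0,0.01,-0.005,0.009,-0.008,0.001,0.06],[0,0.01,-0.005,0.014,-0.008,0.001,0.06],[0,0.01,-0.005,0.019,-0.008,0.001,0.06],[0,0.01,-0.005,0.024,-0.008,0.001,0.06]]'; python3 -m crank '[[0,0,0,0.006,0,0,0.06],[0,0,0,0.012,0,0,0.06],[0,0,0,0.018,0,0,0.06],[0,0,0,0.024,0,0,0.06],[0,0,0,0.03,0,0,0.06]]'; cat > pin.py <<'E'
from h import *; from station import manip
import sys
st=manip.read_state(); print('tcp b',tob(st['ee_pos']).round(1),go(st,fromb(0,0),68)[0])
for n in ('top','scene'):
    p,d=manip.snapshot(n); c=manip.get_calibration(n); B=tob(cloud(c,d)); hsv=cv2.cvtColor(p,cv2.COLOR_RGB2HSV)
    m=(d>0)&(B[...,2]>28)&(B[...,2]<72)&(hsv[...,1]>70)&(hsv[...,0]<24)&(abs(B[...,0])<125)&(abs(B[...,1])<168)
    if m.sum()<50: print('none'); continue
    q=B[m]; f=cv2.minAreaRect(q[:,:2].astype(np.float32)); k=np.polyfit(q[:,1],q[:,0],1)
    print(n,m.sum(),np.round(f[0],1),np.round(f[1],1),round(f[2],2),'slope',k.round(3),'ztop',np.percentile(q[:,2],[90,97]).round(1))
    if len(sys.argv)>1: cv2.imwrite(f'pics/{sys.argv[1]}_{n}.png',p[...,::-1])
E
python3 pin.py
```

```text
time_s: 2.07
ee_pos: [448.2, -177.8, 75.5]
tcp_rot: [0.001, 0.972, -0.234, 0.006]
ft_force: [-0.3, -0.1, 0.2]
opening: 60.3
finger_force: 0.0
time_s: 2.48
ee_pos: [479.2, -193.8, 80.0]
tcp_rot: [0.002, 0.972, -0.234, 0.011]
ft_force: [-2.5, -1.2, 38.6]
opening: 60.1
finger_force: 18.9
tcp b [-63.5   4.   80. ] [-0.001 -0.023 -0.005]
top 512 [-47.8  24.5] [318.7 154.4] 61.72 slope [ 1.2000e-02 -5.6464e+01] ztop [65.1 68.4]
scene 1552 [-57.9   4.5] [308.3  47. ] 89.2 slope [ 2.7000e-02 -6.6513e+01] ztop [66.6 68.3]
```

```bash
python3 -m crank '[[0,-0.012,-0.005,0,0,-0.01,0.06],[0,-0.023,-0.005,0,0,-0.025,0.06],[0,-0.023,-0.005,-0.01,0,-0.025,0.06],[0,-0.023,-0.005,-0.03,0,-0.025,0.06],[0,-0.023,-0.005,-0.03,0,-0.025,0.06]]';python3 -m crank '[[0,0,0,0,0,0,0.06],[0,0,0,0,0,0,0.06]]'; python3 pin.py
```

```text
time_s: 3.0
ee_pos: [442.6, -175.8, 98.4]
tcp_rot: [-0.002, 0.973, -0.231, -0.008]
ft_force: [-0.5, 0.9, -0.4]
opening: 60.1
finger_force: 0.0
time_s: 3.17
ee_pos: [446.5, -177.2, 98.9]
tcp_rot: [-0.001, 0.973, -0.232, -0.006]
ft_force: [0.5, -0.5, -0.1]
opening: 60.1
finger_force: 0.0
tcp b [-100.1    4.    98.9] [-0.     0.012  0.001]
top 655 [2.4 9.6] [215.  310.1] 2.77 slope [ 2.6000e-02 -5.9662e+01] ztop [66.  68.5]
scene 1461 [-66.5   4.6] [307.7  49.1] 86.82 slope [ 3.2000e-02 -7.2096e+01] ztop [66.6 68.1]
```

```bash
cat > pin.py <<'E'
from h import *; from station import manip
import sys
st=manip.read_state(); print('tcp b',tob(st['ee_pos']).round(1),go(st,fromb(0,0),68)[0])
for n in ('top','scene'):
    p,d=manip.snapshot(n); c=manip.get_calibration(n); B=tob(cloud(c,d)); hsv=cv2.cvtColor(p,cv2.COLOR_RGB2HSV)
    m=biggest((d>0)&(B[...,2]>27)&(B[...,2]<72)&(hsv[...,1]>60)&(hsv[...,0]<24)&(abs(B[...,0])<110)&(abs(B[...,1])<168)) if n=='scene' else (d>0)&(B[...,2]>27)&(B[...,2]<72)&(hsv[...,1]>60)&(hsv[...,0]<24)&(abs(B[...,0])<110)&(abs(B[...,1])<168)
    q=B[m]; print(n,m.sum())
    for a,b in ((-150,-95),(-90,-50),(-50,-10),(10,50),(50,90),(100,155)):
        k=q[(q[:,1]>a)&(q[:,1]<b)]
        if len(k)>15: 
            t=np.percentile(k[:,2],92); e=k[k[:,2]>=t-2]; print('  y',(a+b)//2,'crest x',np.median(e[:,0]).round(1),'range',np.percentile(k[:,0],[3,97]).round(1),'z',t.round(1),'y',k[:,1].min().round(),k[:,1].max().round())
    if len(sys.argv)>1: cv2.imwrite(f'pics/{sys.argv[1]}_{n}.png',p[...,::-1])
E
python3 pin.py b
```

```text
tcp b [-99.7   4.   98.9] [-0.     0.012  0.001]
top 662
  y -123 crest x -63.6 range [-74.5 -51.8] z 56.9 y -149.0 -95.0
  y -70 crest x -62.9 range [-84.6 -40.5] z 68.3 y -89.0 -50.0
  y -30 crest x -60.3 range [-83.9 -39.4] z 68.0 y -50.0 -20.0
  y 70 crest x -42.7 range [-44.1  17.1] z 60.0 y 54.0 89.0
  y 127 crest x -60.6 range [-71.9 -49.4] z 56.3 y 102.0 155.0
scene 1457
  y -123 crest x -62.7 range [-75. -57.] z 55.9 y -148.0 -98.0
  y -70 crest x -56.1 range [-85.8 -49.8] z 65.3 y -89.0 -51.0
  y -30 crest x -63.0 range [-85.4 -52.7] z 67.5 y -50.0 -10.0
  y 30 crest x -61.7 range [-84.6 -49.1] z 67.4 y 10.0 50.0
  y 70 crest x -62.1 range [-84.3 -48.8] z 67.7 y 50.0 90.0
  y 127 crest x -61.0 range [-72.1 -53.4] z 56.1 y 100.0 155.0
```

View pics/b_scene.png

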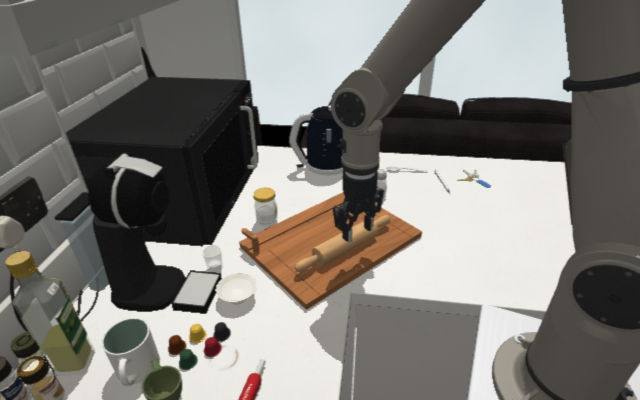

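The pin is now at board x ≈ −62, straight to within 0.6°, with the hand behind and above it. I'll lower behind the barrel and let the arm settle.

```bash
python3 -m crank '[[0,0.006,0,-0.01,0,0,0.06],[0,0.012,0,-0.014,0,0.01,0.06],[0,0.012,0,-0.014,0,0.02,0.06],[0,0.012,0,-0.014,0,0.028,0.06],[0,0.012,0,-0.014,0,0.029,0.06]]';python3 -m crank '[[0,0,0,0,0,0,0.06],[0,0,0,0,0,0,0.06],[0,0,0,0,0,0,0.06]]'; python3 pin.py|head -1
```

```text
time_s: 3.78
ee_pos: [433.1, -170.5, 68.7]
tcp_rot: [-0.0, 0.973, -0.231, -0.002]
ft_force: [0.3, 0.3, 0.1]
opening: 60.0
finger_force: 0.0
time_s: 4.03
ee_pos: [434.0, -170.8, 70.4]
tcp_rot: [-0.0, 0.973, -0.232, -0.0]
ft_force: [0.2, -0.6, 0.3]
opening: 59.9
finger_force: 0.0
tcp b [-114.1    4.1   70.4] [-0.     0.     0.001]
```

```bash
python3 -m crank '[[0,0,0,0.005,0,0.001,0.06],[0,0,0,0.01,0,0.001,0.06],[0,0,0,0.015,0,0.002,0.06],[0,0,0,0.02,0,0.002,0.06],[0,0,0,0.024,0,0.002,0.06]]';python3 -m crank '[[0,0,0,0.004,0,0,0.06],[0,0,0,0.008,0,0,0.06],[0,0,0,0.012,0,0,0.06],[0,0,0,0.016,0,0,0.06],[0,0,0,0.02,0,0,0.06]]'; python3 pin.py
```

```text
time_s: 4.55
ee_pos: [455.4, -181.7, 68.2]
tcp_rot: [-0.0, 0.973, -0.232, -0.001]
ft_force: [-6.0, 3.0, 14.3]
opening: 59.8
finger_force: 7.3
time_s: 4.97
ee_pos: [469.6, -188.9, 73.2]
tcp_rot: [-0.0, 0.973, -0.232, -0.005]
ft_force: [-34.4, 13.5, 99.2]
opening: 59.8
finger_force: 48.8
tcp b [-74.2   4.   73.2] [0.001 0.009 0.001]
top 559
  y -123 crest x -53.4 range [-63.3 -42.7] z 56.5 y -149.0 -95.0
  y -70 crest x -51.5 range [-74.8 -29.7] z 67.7 y -89.0 -50.0
  y -30 crest x -52.9 range [-61.3 -29. ] z 69.0 y -50.0 -28.0
  y 127 crest x -51.7 range [-61.7 -39.4] z 57.4 y 106.0 154.0
scene 1410
  y -123 crest x -51.6 range [-62.3 -43. ] z 55.9 y -147.0 -98.0
  y -70 crest x -56.9 range [-74.  -51.3] z 66.2 y -88.0 -50.0
  y -30 crest x -52.1 range [-74.7 -36.7] z 68.2 y -50.0 -10.0
  y 30 crest x -48.3 range [-73.4 -37.2] z 67.2 y 10.0 50.0
  y 70 crest x -50.1 range [-72.8 -35.9] z 67.5 y 50.0 90.0
  y 127 crest x -49.9 range [-60.1 -42. ] z 55.5 y 101.0 155.0
```

Pushing low jams the pin because the finger friction is high. I'll release now and roll it with light strokes on the crest instead.

```bash
python3 -m crank '[[0,0.005,0,-0.002,0,-0.006,0.06],[0,0.01,0,-0.002,0,-0.014,0.06],[0,0.01,0,0.0,0,-0.024,0.06],[0,0.01,0,0.006,0,-0.024,0.06],[0,0.01,0,0.006,0,-0.024,0.06]]';python3 -m crank '[[0,0,0,0,0,0,0.06],[0,0,0,0,0,0,0.06]]'; python3 pin.py b2
```

```text
time_s: 5.48
ee_pos: [480.0, -193.9, 92.6]
tcp_rot: [0.001, 0.973, -0.232, 0.006]
ft_force: [0.7, 0.1, 0.7]
opening: 60.1
finger_force: 0.0
time_s: 5.65
ee_pos: [477.9, -193.2, 91.4]
tcp_rot: [0.001, 0.973, -0.232, 0.004]
ft_force: [0.1, 0.6, -0.3]
opening: 60.1
finger_force: 0.0
tcp b [-64.9   4.   91.4] [ 0.    -0.008  0.001]
top 521
  y -123 crest x -49.6 range [-60.7 -39. ] z 56.5 y -149.0 -96.0
  y -70 crest x -48.9 range [-71.2 -27.7] z 67.8 y -89.0 -50.0
  y -30 crest x -45.9 range [-57.5 -26.6] z 67.6 y -50.0 -31.0
  y 127 crest x -46.7 range [-58.9 -37.2] z 56.6 y 107.0 155.0
scene 1534
  y -123 crest x -50.3 range [-61.6 -42.9] z 55.7 y -150.0 -99.0
  y -70 crest x -53.1 range [-72.5 -44.6] z 67.1 y -88.0 -50.0
  y -30 crest x -49.8 range [-72.3 -36.7] z 67.4 y -50.0 -10.0
  y 30 crest x -50.3 range [-72.1 -36.6] z 67.4 y 10.0 50.0
  y 70 crest x -49.3 range [-71.1 -34.8] z 67.5 y 50.0 90.0
  y 127 crest x -48.8 range [-58.3 -40.6] z 55.8 y 101.0 155.0
```

```bash
python3 -m crank '[[0,-0.008,0,0,0,0.007,0.06],[0,-0.008,0,0,0,0.013,0.06],[0,-0.008,0,0.006,0,0.013,0.06],[0,-0.008,0,0.014,0,0.013,0.06],[0,-0.008,0,0.022,0,0.013,0.06]]';python3 -m crank '[[0,0,0,0.008,0,0,0.06],[0,0,0,0.016,0,0,0.06],[0,0,0,0.024,0,0,0.06],[0,0,0,0.028,0,-0.003,0.06],[0,0,0,0.028,0,-0.013,0.06]]';python3 pin.py
```

```text
time_s: 6.17
ee_pos: [499.6, -204.2, 80.5]
tcp_rot: [0.0, 0.973, -0.232, 0.002]
ft_force: [-1.4, -1.0, 12.2]
opening: 60.3
finger_force: 6.1
time_s: 6.58
ee_pos: [522.5, -215.7, 91.0]
tcp_rot: [0.0, 0.973, -0.232, -0.001]
ft_force: [-0.3, 0.1, -0.1]
opening: 59.8
finger_force: 0.0
tcp b [-14.9   4.   91. ] [0.    0.002 0.001]
top 527
  y -123 crest x -23.6 range [-34.1 -12.1] z 56.4 y -149.0 -96.0
  y -70 crest x -24.5 range [-45.3  -1.2] z 68.0 y -89.0 -51.0
  y -30 crest x -27.0 range [-44.6 -21.4] z 68.4 y -50.0 -39.0
  y 127 crest x -21.0 range [-32.5  -9.9] z 56.8 y 101.0 155.0
scene 1588
  y -123 crest x -24.0 range [-34.4 -17.1] z 56.0 y -149.0 -97.0
  y -70 crest x -22.7 range [-45.   -9.2] z 67.7 y -87.0 -50.0
  y -30 crest x -22.4 range [-44.9 -12.1] z 67.9 y -50.0 -10.0
  y 30 crest x -22.0 range [-44.3  -9.7] z 67.6 y 10.0 50.0
  y 70 crest x -22.3 range [-44.   -9.5] z 67.2 y 51.0 90.0
  y 127 crest x -21.3 range [-31.4 -14.8] z 55.7 y 101.0 154.0
```

That works: 12 N, and the pin advanced to −22 and stayed straight. I'll repeat the stroke.

```bash
python3 -m crank '[[0,0,0,-0.008,0,0,0.06],[0,0,0,-0.018,0,0,0.06],[0,0,0,-0.024,0,0,0.06],[0,0,0,-0.024,0,0,0.06]]'; python3 -m crank '[[0,0,0,0,0,0.007,0.06],[0,0,0,0,0,0.013,0.06],[0,0,0,0.006,0,0.013,0.06],[0,0,0,0.014,0,0.013,0.06],[0,0,0,0.022,0,0.013,0.06]]';python3 -m crank '[[0,0,0,0.008,0,0,0.06],[0,0,0,0.016,0,0,0.06],[0,0,0,0.024,0,0,0.06],[0,0,0,0.028,0,-0.003,0.06],[0,0,0,0.028,0,-0.013,0.06]]';python3 pin.py
```

```text
time_s: 7.02
ee_pos: [498.9, -203.8, 91.8]
tcp_rot: [0.0, 0.973, -0.231, -0.001]
ft_force: [0.3, 1.5, -0.2]
opening: 60.1
finger_force: 0.0
time_s: 7.43
ee_pos: [523.1, -216.0, 80.5]
tcp_rot: [0.001, 0.973, -0.232, 0.002]
ft_force: [0.3, -1.3, 11.9]
opening: 60.1
finger_force: 5.3
time_s: 7.85
ee_pos: [546.1, -227.6, 91.0]
tcp_rot: [0.0, 0.973, -0.232, -0.001]
ft_force: [-0.6, 0.3, 0.1]
opening: 60.0
finger_force: 0.0
tcp b [11.5  4.  91. ] [0.    0.001 0.001]
top 534
  y -123 crest x 5.1 range [-6.7 15.1] z 56.3 y -149.0 -96.0
  y -70 crest x 2.8 range [-18.4  27.4] z 68.1 y -89.0 -51.0
  y -30 crest x 1.5 range [-18.3   5.5] z 67.2 y -50.0 -38.0
  y 127 crest x 4.8 range [-4.8 17. ] z 56.4 y 100.0 155.0
scene 1543
  y -123 crest x 4.4 range [-6.3 10.1] z 56.0 y -149.0 -98.0
  y -70 crest x 4.7 range [-17.9  17.6] z 67.9 y -88.0 -50.0
  y -30 crest x 4.5 range [-17.6  15.9] z 67.3 y -50.0 -10.0
  y 30 crest x 5.5 range [-17.3  17.2] z 67.4 y 11.0 50.0
  y 70 crest x 5.3 range [-16.5  19.1] z 67.8 y 50.0 90.0
  y 127 crest x 6.7 range [-4.5 13. ] z 56.0 y 102.0 155.0
```

```bash
python3 -m crank '[[0,0,0,-0.008,0,0,0.06],[0,0,0,-0.018,0,0,0.06],[0,0,0,-0.023,0,0,0.06],[0,0,0,-0.023,0,0,0.06]]'; python3 -m crank '[[0,0,0,0,0,0.007,0.06],[0,0,0,0,0,0.013,0.06],[0,0,0,0.006,0,0.013,0.06],[0,0,0,0.014,0,0.013,0.06],[0,0,0,0.022,0,0.013,0.06]]';python3 -m crank '[[0,0,0,0.008,0,0,0.06],[0,0,0,0.016,0,0,0.06],[0,0,0,0.024,0,0,0.06],[0,0,0,0.028,0,-0.003,0.06],[0,0,0,0.028,0,-0.013,0.06]]';python3 pin.py
```

```text
time_s: 8.28
ee_pos: [523.3, -216.0, 91.9]
tcp_rot: [0.0, 0.973, -0.231, -0.001]
ft_force: [-0.8, -0.0, -0.1]
opening: 60.1
finger_force: 0.0
time_s: 8.7
ee_pos: [547.1, -228.1, 80.5]
tcp_rot: [0.0, 0.973, -0.232, 0.002]
ft_force: [-0.4, -0.2, 9.0]
opening: 60.3
finger_force: 4.9
time_s: 9.12
ee_pos: [570.1, -239.7, 91.0]
tcp_rot: [0.0, 0.973, -0.232, -0.001]
ft_force: [0.0, 0.7, -0.4]
opening: 60.0
finger_force: 0.0
tcp b [38.4  4.  91. ] [0.    0.001 0.001]
top 543
  y -123 crest x 31.9 range [20.  42.2] z 56.3 y -149.0 -96.0
  y -70 crest x 32.1 range [ 8.9 52.3] z 67.9 y -89.0 -51.0
  y -30 crest x 28.0 range [ 9.6 34.6] z 68.2 y -50.0 -40.0
  y 127 crest x 33.2 range [23.2 44.5] z 56.7 y 101.0 154.0
scene 1489
  y -123 crest x 30.7 range [21.1 39.1] z 55.5 y -149.0 -98.0
  y -70 crest x 31.2 range [ 8.9 41.6] z 67.4 y -88.0 -50.0
  y -30 crest x 32.4 range [10.1 43.3] z 67.8 y -50.0 -10.0
  y 30 crest x 33.4 range [10.7 43.1] z 67.7 y 10.0 50.0
  y 70 crest x 32.2 range [10.6 43.7] z 67.5 y 50.0 90.0
  y 127 crest x 33.3 range [23.1 41.7] z 55.7 y 100.0 155.0
```

```bash
python3 -m crank '[[0,0,0,-0.008,0,0,0.06],[0,0,0,-0.018,0,0,0.06],[0,0,0,-0.023,0,0,0.06],[0,0,0,-0.023,0,0,0.06]]'; python3 -m crank '[[0,0,0,0,0,0.007,0.06],[0,0,0,0,0,0.013,0.06],[0,0,0,0.006,0,0.013,0.06],[0,0,0,0.014,0,0.013,0.06],[0,0,0,0.022,0,0.013,0.06]]';python3 -m crank '[[0,0,0,0.007,0,0,0.06],[0,0,0,0.012,0,0,0.06],[0,0,0,0.015,0,0,0.06],[0,0,0,0.015,0,-0.003,0.06],[0,0,0,0.015,0,-0.013,0.06]]';python3 pin.py
```

```text
time_s: 9.55
ee_pos: [547.5, -228.2, 91.9]
tcp_rot: [-0.0, 0.973, -0.231, -0.001]
ft_force: [0.0, -0.1, 0.3]
opening: 59.9
finger_force: 0.0
time_s: 9.97
ee_pos: [571.1, -240.2, 80.5]
tcp_rot: [0.0, 0.973, -0.232, 0.002]
ft_force: [-0.4, -0.8, 9.8]
opening: 60.0
finger_force: 4.6
time_s: 10.38
ee_pos: [581.8, -245.6, 90.8]
tcp_rot: [-0.0, 0.973, -0.232, -0.001]
ft_force: [0.7, -0.3, -1.3]
opening: 60.2
finger_force: 0.0
tcp b [51.6  4.1 90.8] [0.    0.002 0.001]
top 525
  y -123 crest x 51.2 range [40.7 62.4] z 56.4 y -150.0 -96.0
  y -70 crest x 50.0 range [29.4 73.1] z 68.2 y -89.0 -51.0
  y -30 crest x 43.6 range [29.8 48.9] z 68.6 y -50.0 -40.0
  y 127 crest x 54.0 range [43.2 63.9] z 56.8 y 101.0 155.0
scene 1468
  y -123 crest x 51.8 range [40.3 58.4] z 55.3 y -150.0 -98.0
  y -70 crest x 51.5 range [29.9 63.6] z 67.9 y -89.0 -50.0
  y -30 crest x 52.4 range [30.2 62.5] z 67.4 y -50.0 -10.0
  y 30 crest x 53.1 range [30.4 62.2] z 67.4 y 10.0 50.0
  y 70 crest x 53.2 range [30.6 65.2] z 67.7 y 50.0 90.0
  y 127 crest x 54.1 range [42.9 61.2] z 55.8 y 101.0 155.0
```

Pin at 52. The last stroke needs to be slow so the pin drops into the groove.

```bash
python3 -m crank '[[0,0,0,-0.008,0,0,0.06],[0,0,0,-0.014,0,0,0.06],[0,0,0,-0.014,0,0,0.06],[0,0,0,-0.014,0,0.007,0.06],[0,0,0,-0.014,0,0.013,0.06]]'; python3 -m crank '[[0,0,0,0.005,0,0,0.06],[0,0,0,0.01,0,0,0.06],[0,0,0,0.016,0,0,0.06],[0,0,0,0.022,0,0,0.06],[0,0,0,0.028,0,0,0.06]]';python3 -m crank '[[0,0,0,0.005,0,0,0.06],[0,0,0,0.01,0,0,0.06],[0,0,0,0.01,0,0,0.06],[0,0,0,0.01,0,-0.003,0.06],[0,0,0,0.01,0,-0.015,0.06]]';python3 pin.py
```

```text
time_s: 10.9
ee_pos: [570.2, -239.6, 79.0]
tcp_rot: [0.0, 0.973, -0.231, 0.001]
ft_force: [-1.4, 1.0, 9.3]
opening: 60.2
finger_force: 6.1
time_s: 11.32
ee_pos: [596.3, -252.9, 79.6]
tcp_rot: [0.0, 0.973, -0.232, 0.001]
ft_force: [1.6, 0.2, 1.3]
opening: 60.0
finger_force: 0.6
time_s: 11.73
ee_pos: [602.3, -256.0, 92.6]
tcp_rot: [-0.0, 0.973, -0.231, -0.002]
ft_force: [-1.1, -0.4, -0.4]
opening: 59.9
finger_force: 0.0
tcp b [74.5  4.1 92.6] [0.001 0.004 0.002]
top 509
  y -123 crest x 79.8 range [69.5 92. ] z 51.9 y -149.0 -96.0
  y -70 crest x 82.9 range [ 59.2 102.5] z 62.4 y -89.0 -50.0
  y -30 crest x 71.4 range [ 58.6 103.4] z 59.6 y -50.0 -39.0
  y 127 crest x 83.0 range [70.3 93.6] z 51.6 y 101.0 154.0
scene 1381
  y -123 crest x 80.0 range [69.3 86.4] z 50.9 y -145.0 -99.0
  y -70 crest x 81.0 range [58.3 91.1] z 62.2 y -89.0 -50.0
  y -30 crest x 80.3 range [57.7 89.9] z 62.5 y -50.0 -10.0
  y 30 crest x 79.8 range [58.7 91.5] z 62.4 y 10.0 50.0
  y 70 crest x 80.9 range [57.9 91. ] z 62.7 y 50.0 90.0
  y 127 crest x 80.7 range [70.8 87.6] z 50.6 y 100.0 155.0
```

The pin is down in the groove: crest at 62.4 mm, x = 80, centred and parallel. Next I'll lift, shut the fingers and go to the left side of the button. First I'll check the clearance there.

```bash
python3 -m crank '[[0,0,0,0,0,-0.035,0],[0,0.004,0.002,0,-0.01,-0.06,0],[0,0.004,0.002,0.01,-0.045,-0.065,0],[0,0.004,0.002,0.02,-0.08,-0.065,0],[0,0.004,0.002,0.03,-0.11,-0.065,0]]'; python3 - <<'E'
from h import *; from station import manip
st=manip.read_state(); print(tob(st['ee_pos']),go(st,fromb(120,218),150))
f=np.load('top0.npz'); B=tob(cloud(manip.get_calibration('top'),f['d'])); s=np.load('scene0.npz'); B2=tob(cloud(manip.get_calibration('scene'),s['d']))
for b,d in((B,f['d']),(B2,s['d'])):
    q=b[(d>0)&(b[...,2]>45)&(np.hypot(b[...,0]-120,b[...,1]-218)<110)&(b[...,1]>100)&(b[...,2]<600)]
    r=np.hypot(q[:,0]-120,q[:,1]-218)
    for lo,hi in((45,75),(75,120),(120,200),(200,600)):
        k=(q[:,2]>lo)&(q[:,2]<hi)&(np.hypot(q[:,0]-80,q[:,1]-180)>60)
        if k.any(): i=np.argmin(np.where(k,r,999)); print(lo,hi,k.sum(),'nearest',q[i].round(),r[i].round())
E
```

```text
time_s: 12.25
ee_pos: [682.0, -170.2, 161.6]
tcp_rot: [0.0, 0.973, -0.232, 0.004]
ft_force: [0.9, 0.4, -0.3]
opening: 0.5
finger_force: 0.0
[106.87140193 116.63406451 161.56838405] (array([-0.002, -0.008, -0.001]), array([ 0.013 , -0.1014,  0.0118]))
45 75 152 nearest [108. 258.  54.] 41.0
75 120 143 nearest [173. 253. 115.] 64.0
120 200 296 nearest [173. 250. 155.] 62.0
200 600 771 nearest [174. 251. 247.] 64.0
45 75 483 nearest [115. 257.  59.] 40.0
75 120 488 nearest [173. 251.  85.] 63.0
120 200 959 nearest [173. 252. 128.] 63.0
200 600 1504 nearest [172. 254. 215.] 63.0
```

```bash
python3 -m crank '[[0,-0.008,0,0.003,-0.03,0,0],[0,-0.008,0,0.005,-0.06,0.005,0],[0,-0.008,0,0.005,-0.085,0.01,0],[0,-0.008,0,0.005,-0.098,0.012,0],[0,-0.008,0,0.005,-0.098,0.03,0]]'; python3 -m crank '[[0,0,0,0,0,0,0],[0,0,0,0,0,0,0],[0,0,0,0,0,0,0]]'; python3 - <<'E'
from h import *; from station import manip
st=manip.read_state(); print(tob(st['ee_pos']),go(st,fromb(112,214),75))
p,d=manip.snapshot('scene'); cv2.imwrite('pics/s2.png',cv2.resize(p[130:310,180:430],None,fx=3.1,fy=3.1)[...,::-1])
E
```

```text
time_s: 12.67
ee_pos: [732.7, -81.6, 132.8]
tcp_rot: [-0.002, 0.973, -0.23, 0.002]
ft_force: [1.4, 0.8, 0.6]
opening: -0.3
finger_force: 0.0
time_s: 12.92
ee_pos: [729.0, -88.9, 130.2]
tcp_rot: [0.0, 0.972, -0.233, -0.001]
ft_force: [0.2, -0.6, 0.4]
opening: 0.1
finger_force: 0.0
[112.038078   210.40014787 130.22420417] (array([ 0.001,  0.002, -0.003]), array([ 0.0001, -0.0037,  0.0552]))
```

View pics/s2.png

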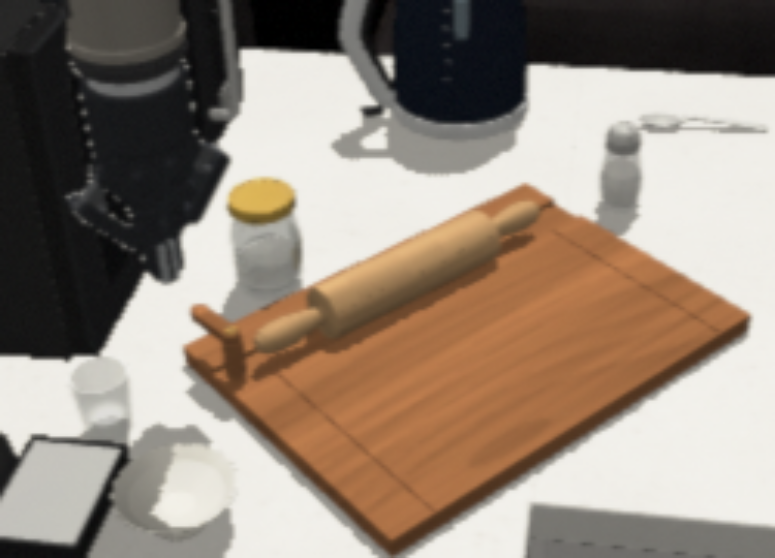

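The pin is parked in the groove. The shut fingertips at (165,265) stand above and left of the bar tip at (200,313), clear of the glass at (100,390). I'll lower beside the bar.

```bash
python3 -m crank '[[0,0,0,0,-0.003,0.02,0],[0,0,0,0,-0.003,0.038,0],[0,0,0,0,-0.003,0.05,0],[0,0,0,0,-0.003,0.056,0],[0,0,0,0,-0.003,0.056,0]]'; python3 -m crank '[[0,0,0,0,0,0,0],[0,0,0,0.001,0.005,0,0],[0,0,0,0.003,0.01,0,0],[0,0,0,0.005,0.015,0,0],[0,0,0,0.007,0.02,0,0]]'; cat > btn.py <<'E'
from h import *; from station import manip
import sys
st=manip.read_state(); print('tcp',tob(st['ee_pos']).round(1))
p,d=manip.snapshot('scene'); B=tob(cloud(manip.get_calibration('scene'),d)); hsv=cv2.cvtColor(p,cv2.COLOR_RGB2HSV)
x,y,z=np.moveaxis(B,-1,0); m=(d>0)&(np.hypot(x-80,y-180)<60)&(z>56)&(z<70)&(hsv[...,1]>70)&(hsv[...,0]<24)
q=B[m]-[80,180,0]; c=q[np.hypot(q[:,0],q[:,1])>20].mean(0); print(len(q),'angle',np.arctan2(-c[1],c[0]))
cv2.imwrite(f'pics/{sys.argv[1]}.png',cv2.resize(p[130:310,180:430],None,fx=3.1,fy=3.1)[...,::-1])
E
python3 btn.py s3
```

```text
time_s: 13.38
ee_pos: [729.6, -84.8, 72.3]
tcp_rot: [0.0, 0.973, -0.233, -0.003]
ft_force: [0.5, -0.7, 0.1]
opening: 0.1
finger_force: 0.0
time_s: 13.8
ee_pos: [728.0, -106.0, 74.3]
tcp_rot: [-0.0, 0.973, -0.233, -0.001]
ft_force: [0.1, 1.3, 0.9]
opening: 0.2
finger_force: 0.5
tcp [118.9 194.7  74.3]
90 angle 0.15954864379442654
```

```bash
python3 -m crank '[[0,0,0,0.001,0.006,0,0],[0,0,0,0.003,0.012,0,0],[0,0,0,0.004,0.018,0,0],[0,0,0,0.003,0.024,0,0],[0,0,0,0.001,0.03,0,0]]'; python3 -m crank '[[0,0,0,-0.003,0.005,0,0],[0,0,0,-0.007,0.01,0,0],[0,0,0,-0.011,0.014,0,0],[0,0,0,-0.014,0.018,0,0],[0,0,0,-0.016,0.02,0,0]]'; python3 btn.py s4
```

```text
time_s: 14.27
ee_pos: [714.8, -133.3, 73.4]
tcp_rot: [-0.0, 0.973, -0.233, -0.001]
ft_force: [-0.0, 1.0, -0.6]
opening: 0.0
finger_force: 0.4
time_s: 14.68
ee_pos: [690.9, -143.5, 73.6]
tcp_rot: [-0.0, 0.973, -0.233, -0.002]
ft_force: [0.8, 0.4, -0.1]
opening: -0.1
finger_force: 0.3
tcp [102.8 144.5  73.6]
121 angle 1.5240744619334883
```

View pics/s4.png

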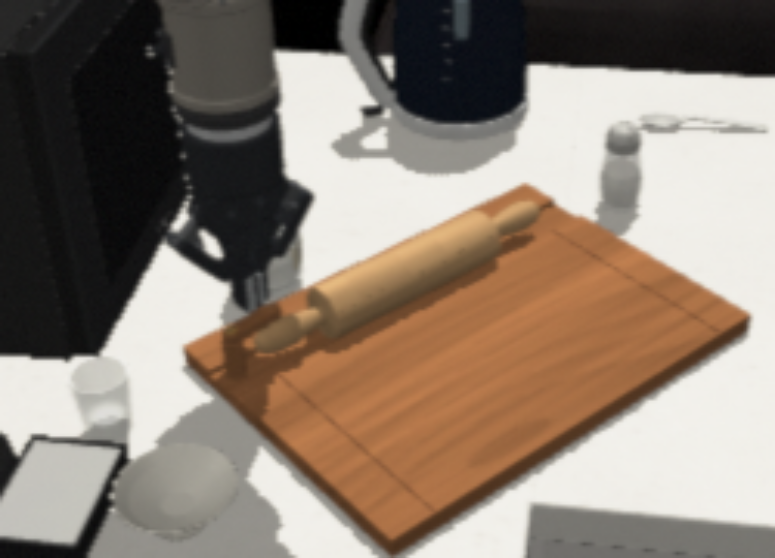

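The bar now points along the groove over the left handle, at about (250,325). One small extra push, then I'll back off and check.

```bash
python3 -m crank '[[0,0,0,-0.002,0,0,0],[0,0,0,-0.002,0,0,0],[0,0,0,0.003,0,0,0],[0,0,0,0.01,0,0,0],[0,0,0,0.013,0,-0.01,0]]'; python3 -m crank '[[0,0,0,0,0,-0.03,0],[0,0,0,0,0,-0.065,0],[0,0,0,-0.02,0.02,-0.1,0],[0,0,0,-0.06,0.02,-0.12,0],[0,0,0,-0.1,0.02,-0.13,0]]';python3 -m crank '[[0,0,0,-0.035,0.02,-0.01,0],[0,0,0,-0.07,0.04,-0.01,0],[0,0,0,-0.07,0.04,-0.01,0]]'; python3 btn.py s5; python3 pin.py c; python3 - <<'E'
from h import *; from station import manip
p,d=manip.snapshot('top'); B=tob(cloud(manip.get_calibration('top'),d)); x,y,z=np.moveaxis(B,-1,0)
m=(d>0)&(np.hypot(x-80,y-180)<56)&(z>57)&(z<72); q=B[m]; r=q-[80,180,0]; c=r[np.hypot(r[:,0],r[:,1])>20].mean(0)
print('top',len(q),np.arctan2(-c[1],c[0]))
cv2.imwrite('pics/t5.png',cv2.resize(p[120:300,200:420],None,fx=3.3,fy=3.3)[...,::-1])
E
```

```text
time_s: 15.15
ee_pos: [703.1, -149.0, 81.7]
tcp_rot: [-0.0, 0.973, -0.232, -0.003]
ft_force: [-1.1, -0.2, 0.1]
opening: 0.2
finger_force: 0.0
time_s: 15.57
ee_pos: [611.4, -126.3, 216.5]
tcp_rot: [-0.0, 0.972, -0.234, 0.002]
ft_force: [0.2, 0.7, 0.6]
opening: 0.2
finger_force: 0.0
time_s: 15.82
ee_pos: [521.0, -128.9, 222.4]
tcp_rot: [0.001, 0.972, -0.234, -0.005]
ft_force: [-1.8, -0.4, -1.5]
opening: 0.0
finger_force: 0.0
tcp [-55.4  80.8 222.4]
123 angle 1.565905781875701
tcp b [-51.6  82.9 223.2] [ 0.002  0.005 -0.002]
top 1357
  y -123 crest x 77.7 range [65.  86.7] z 51.2 y -150.0 -96.0
  y -70 crest x 76.0 range [53.9 97.8] z 63.2 y -89.0 -51.0
  y -30 crest x 75.2 range [53.5 98.2] z 62.9 y -50.0 -10.0
  y 30 crest x 75.0 range [53.4 97.8] z 63.9 y 10.0 50.0
  y 70 crest x 76.3 range [53.7 98.3] z 63.6 y 50.0 90.0
  y 127 crest x 80.5 range [66.4 87.4] z 62.7 y 101.0 155.0
scene 1471
  y -123 crest x 75.3 range [65.5 83.6] z 51.2 y -147.0 -99.0
  y -70 crest x 75.0 range [53.9 88. ] z 62.6 y -88.0 -50.0
  y -30 crest x 75.6 range [53.9 85.7] z 62.4 y -50.0 -10.0
  y 30 crest x 75.6 range [53.4 86. ] z 62.6 y 10.0 50.0
  y 70 crest x 77.3 range [54.3 91. ] z 62.8 y 50.0 90.0
  y 127 crest x 81.1 range [66.1 86.8] z 63.4 y 100.0 155.0
top 92 1.5508960779734722
```

View pics/s5.png

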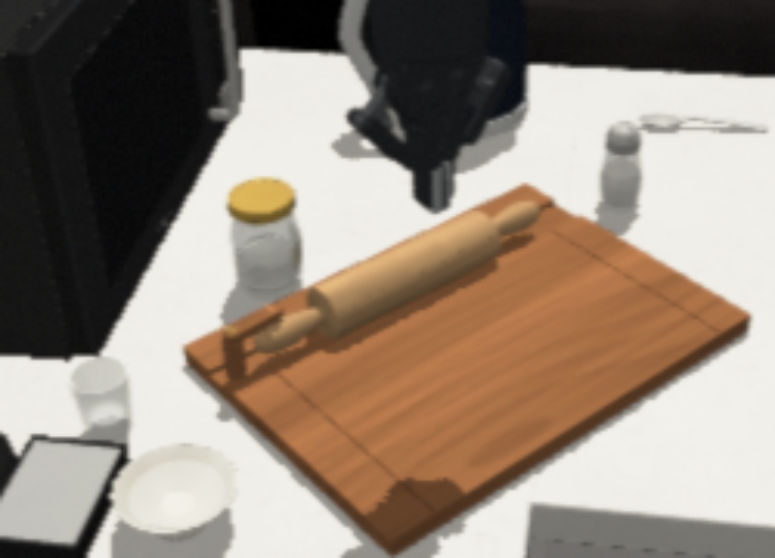

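View pics/t5.png

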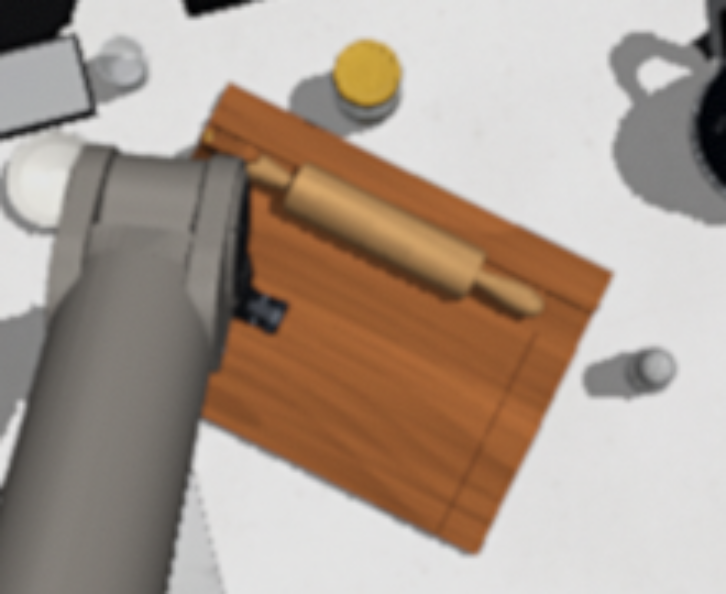

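Both views put the bar square across the left handle, at about 1.55–1.57 rad. The pin is down in the groove at x ≈ 76, the hand is clear, and the bystanders are in place. I'll let it settle briefly and hand in.

```bash
python3 -m crank '[[0,0,0,0,0,0,0],[0,0,0,0,0,0,0],[0,0,0,0,0,0,0],[0,0,0,0,0,0,0],[0,0,0,0,0,0,0]]' >/dev/null; python3 -m crank '[[0,0,0,0,0,0,0],[0,0,0,0,0,0,0],[0,0,0,0,0,0,0],[0,0,0,0,0,0,0],[0,0,0,0,0,0,0]]' | head -1; python3 pin.py | tail -7; python3 -c "
from station import manip; print(manip.hand_in())"
```

```text
time_s: 16.85
scene 1466
  y -123 crest x 75.7 range [65.5 81.5] z 51.0 y -149.0 -100.0
  y -70 crest x 75.2 range [53.4 89.9] z 62.8 y -88.0 -50.0
  y -30 crest x 75.8 range [53.5 86.6] z 62.9 y -50.0 -10.0
  y 30 crest x 76.1 range [53.7 86.9] z 62.6 y 10.0 50.0
  y 70 crest x 75.9 range [54.  89.5] z 62.7 y 50.0 90.0
  y 127 crest x 80.9 range [66.3 86.3] z 63.8 y 100.0 155.0
the job is handed in; nothing more can be done
None
```

The rolling pin lies still in the groove along its whole length with the turn-button square across its left handle, and I handed the job in at about 17 s; the hand-in returned no verdict.

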